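# Four clicks on the gluing clamp

## Robot

A 7-joint arm with a two-finger parallel gripper is mounted at the origin on the work surface. World frame = base frame: x ahead of the robot, y to its left, z up, the work surface at z = 0. Lengths are in m, angles in rad, forces in N, time in s.
With the tool pointing down it reaches from about 0.425 to 0.95 m from the base axis. Payload 4.7 kg.
Tool frame: the origin (TCP) lies midway between the tips of the shut fingers; the grasp point (between the pads) lies 19 mm behind it; z points along the fingers, y is the direction in which the jaws open and shut (so a half turn about z gives the same grasp; the last joint's range is limited). The gripper opens to 85 mm and grips with 20 to 120 N. Pads are 22 mm wide; open, the fingers measure 114 mm over their backs; the gripper's body (76 mm by 85 mm) begins 54 mm behind the grasp point. The pads swing forward as they close: fully open they stand 13 mm farther back than shut.
Start: joints at [-1.36, 0.469, -0.049, 1.532, 0.024, 1.141, -0.082], TCP at [0.16, 0.656, 0.231] pointing down, gripper open.
Joint ranges: [-2.59, 2.59], [-0.33, 1.99], [-1.39, 1.29], [0.1, 2.45], [-1.04, 4.18], [0.21, 1.99], [-2.66, 2.66]. Speed limits (rad/s): [2.57, 2.57, 3.14, 3.14, 3.14, 3.14, 3.14].

## Interface

Orientations are given as a 3x3 rotation matrix whose columns are the frame's x, y, z axes.
In Python, from workcell import env gives the robot as it stands.
- The arm moves only by the tool send_rows, never from a script. Its argument "plan" is a list of rows, each a list of 3 entries, a list of its own where there are three numbers: the shift along the tool's x, y, z in mm, then the turn, a rotation vector about the tool's x, y, z in rad, then the closure, from 0 (fully open) to 1 (shut). In form: [[[x, y, z], [wx, wy, wz], fingers], ...]. A call has 1 to 10 rows; each row shifts and turns the commanded pose from where the row before left it, along the tool's axes as they then stand; what a row does not reach is not made up. A row lasts 1/10 s, in which the tool goes at most 50 mm and 8.59 degrees, less where a joint would pass 70% of its speed; a pose out of reach is approached as far as the arm can. A call is refused whole if a number of a shift passes 50 or a number of a turn 0.15, either way. A call with a gripper value outside its range is refused whole. The fingers move at their own pace and stop on an object; the grip force is fixed at half the most. Time passes only in rows, so rows that do not move let the fingers close. It gives the time, the measured TCP pose, the force and the opening at its end, in the units of the state.
- env.state(): the state, without advancing time (a new reading comes with each control period).
- env.snapshot(name): name is "side" or "top" or "wrist"; returns (picture, depth): 400x640x3 uint8, red, green, blue; 400x640 float32, m along the optical axis (not along the pixel's ray), 0 where there is no reading.
- env.camera_info(name): a dict with "vfov" (degrees; the focal length in pixels is half the picture's height over the tangent of half this angle, whatever the lens; pixels are square), "cx", "cy" (the principal point, pixels), "R" (3x3) and "t" (3): a world point X has camera coordinates R X + t. Camera axes: x right, y down, z forward; pixel columns grow to the right and rows downward; lengths in m; the calibration is good to about 2 mm. A picture is of the moment at which its call begins: read the wrist's pose just before it. camera_info takes no time and is no camera call; for the wrist camera it gives the pose at the moment of the call.
- env.sign_off(): hands the job in, once; it reports no verdict.
The state is a dict: "time": time; "joint_pos": joint angles; "joint_velocities": joint speeds; "tau": joint torques, N m; "eef_pos": TCP position; "tcp_rot": TCP orientation; "force": force on the tool from outside, world axes, zero at the start; "wrist_torque": the same for the moment, N m; "gripper_width": opening from 0.0 (shut) to 1.0 (fully open).
Only numpy, scipy, OpenCV 4.12 (cv2) and the standard library are available. Lean on these libraries where they do the work, as an engineer would, in place of code of your own. Each camera call takes 0.05 s, during which the arm holds its last target.

## Task

A freshly glued wooden trinket box sits in the ratchet clamp on the craft bench. Take the lever by its upright red knob and swing it anticlockwise (seen from above) until you have felt exactly four clicks, no fifth one, and finish still gripping the knob with the lever at rest on its fourth click. Leave the cup of glue sticks, the glue gun, the jar lid and the ribbon spool where they are.

Things in the scene. Friction and masses are not known exactly. Their poses are not given: they have to be found in the camera images.
- clamp: Bench clamp, fixed to the bench: grey base plate 270 x 150 x 18 mm with a dark round gear housing, blue jaws and a two-tone wooden box between them. Origin at bench level, under the lever's pivot; the plate reaches from 60 mm behind it (-x) to 210 mm ahead (+x, where the jaws and the wooden box are). z up. Nothing of the clamp except the lever and its knob is higher than 80 mm above the bench.
- pivot (a point): Point on the lever's upright pivot axis, on top of the hub, 92 mm above the bench. Under it a toothed wheel passes a sprung brass pawl: at the knob the lever takes about 1 N between teeth, rising to 3 to 10 N up each tooth (the last 0.12 rad before its click); then at the click the push reverses, the lever pulling ahead on the hand by 3 to 7 N over the next 0.05 rad. It hardly goes back.
- knob_mid (a point): Point on the axis of the red knob at the height to grip it, 115 mm above the bench, 120 mm from the pivot axis. The knob is an upright red post that spins freely on its own axis, 24 mm across and 45 mm tall (91 to 136 mm above the bench), at the end of a flat steel lever arm (18 mm wide, its top 90 mm above the bench).
- lever (a joint): Lever angle, rad, about its upright pivot; grows anticlockwise seen from above. At 0 the arm points 2.39 rad anticlockwise from the clamp's +x. Starts between 0 and 0.15, in free play before the first tooth; stays where left. The pawl clicks at about 0.36, 0.62, 0.88, 1.14, 1.40, 1.66 (stop at 1.72); after each click comes a level stretch of about 0.1 rad, then the next tooth's slope.
- stick_cup: Cork cup of white glue sticks, 78 mm across, about 140 mm tall, loose. Origin under its centre. Stays put.
- glue_gun: Blue glue gun lying on its side, about 220 x 140 x 30 mm, loose; nozzle towards its +x, handle to its +y. Origin at bench level under the barrel. Stays put.
- jar_lid: Green jar lid lying open side up, 84 mm across, 14 mm high, loose. Origin under its centre. Stays put.
- ribbon_spool: White and green ribbon spool lying flat, 56 mm across, 26 mm high, loose. Origin under its centre. Stays put.
- knob: The red knob itself (see knob_mid), carried by the lever. Origin at its foot, 91 mm above the bench.

How it is judged:
On the way:
1. the first click is made with the fingers on the red knob (value of joint lever above 0.36 rad and contact force between the fingers and knob above 0.5 N), for 0.05 s.
At the end, for the whole second after the job is handed in: The lever is at rest on its fourth click (joint between 1.14 and 1.30 rad, under 0.05 rad/s), the fingers bear on the red knob with more than 1 N, and the four bystanders are within 25 mm of where they stood (value of joint lever between 1.14 and 1.3 rad and velocity of joint lever between -0.05 and 0.05 rad/s and contact force between the fingers and knob above 1 N and distance of each of stick_cup, glue_gun, jar_lid, ribbon_spool from where it was at the start of the episode below 0.025 m); the arm keeps its last pose, push and grip.
It fails at once if the lever goes on to a fifth click (value of joint lever above 1.4 rad).
It fails at once if a bystander is pushed more than 25 mm or tipped (distance of any of stick_cup, glue_gun, jar_lid, ribbon_spool from where it was at the start of the episode above 0.025 m or angle between stick_cup's own z axis and vertical above 0.4 rad).
It also fails if it takes over 51 s, if anything falls off the work surface, if the arm or the gripper's body presses on something with over 40 N, if the wrist force passes 120 N, or if a joint passes its speed limit or range.

## Working session

There is one attempt and no reset: what is moved stays moved. The work goes in short steps, Python scripts to look and compute and a tool call to move; the robot and the scene stay as the last step left them, time stands still between calls to the robot, and variables do not carry over. Pictures are saved under pics/ and viewed, and the job is handed in when it is done.

Besides the shell and the picture viewer there is one more tool, called after ">>>" as name([rows], argument=value, ...), one row to a line, values as JSON. send_rows: Moves the arm, as the interface text tells. Its arguments: {"type":"object","properties":{"plan":{"type":"array"}},"required":["plan"]}

```bash
mkdir -p pics; ls
cat > h.py <<'E'
import numpy as np, cv2
from workcell import env
def snap(name,fn):
    ci=env.camera_info(name); im,d=env.snapshot(name)
    cv2.imwrite(f'pics/{fn}.png',im[:,:,::-1]); np.savez(f'pics/{fn}.npz',im=im,d=d,R=ci['R'],t=ci['t'],vf=ci['vfov'],cx=ci['cx'],cy=ci['cy'])
    return im,d,ci
def load(fn):
    z=np.load(f'pics/{fn}.npz'); return z['im'],z['d'],dict(R=z['R'],t=z['t'],vfov=float(z['vf']),cx=float(z['cx']),cy=float(z['cy']))
def pts(u,v,d,ci):
    f=200/np.tan(np.radians(ci['vfov'])/2)
    c=np.stack([(u-ci['cx'])/f*d,(v-ci['cy'])/f*d,d],-1)
    return (c-np.array(ci['t']))@np.array(ci['R'])
def onplane(u,v,z,ci):
    f=200/np.tan(np.radians(ci['vfov'])/2); R=np.array(ci['R']);t=np.array(ci['t'])
    o=-R.T@t; r=R.T@np.array([(u-ci['cx'])/f,(v-ci['cy'])/f,1.]); return o+r*(z-o[2])/r[2]
E
python3 - <<'E'
from h import *
for n in ['top','side','wrist']:
    im,d,ci=snap(n,n+'0'); print(n,ci['vfov'],np.round(-np.array(ci['R']).T@np.array(ci['t']),3),np.round(ci['R'],2).tolist())
s=env.state(); print({k:np.round(v,3).tolist() for k,v in s.items()})
E
```

```text
pics
top 45.74427179746785 [0.551 0.005 1.205] [[-0.01, -1.0, -0.02], [-1.0, 0.01, -0.05], [0.05, 0.02, -1.0]]
side 49.40418663538979 [0.327 0.576 0.859] [[-0.9, -0.43, -0.02], [-0.33, 0.7, -0.64], [0.29, -0.57, -0.77]]
wrist 62.30045566462255 [0.09  0.672 0.372] [[0.24, 0.97, -0.0], [0.93, -0.23, 0.29], [0.28, -0.07, -0.96]]
{'time': 0.15, 'joint_pos': [-1.36, 0.469, -0.049, 1.533, 0.024, 1.141, -0.082], 'joint_velocities': [-0.001, -0.003, -0.001, -0.003, -0.001, 0.0, 0.001], 'tau': [0.001, -51.076, -0.047, -23.798, 0.011, 0.005, -0.0], 'eef_pos': [0.16, 0.655, 0.231], 'tcp_rot': [[-0.971, 0.237, -0.0], [0.237, 0.971, -0.001], [-0.0, -0.001, -1.0]], 'force': [-0.122, -0.369, 0.697], 'wrist_torque': [0.021, -0.011, -0.015], 'gripper_width': 0.998}
```

View pics/top0.png

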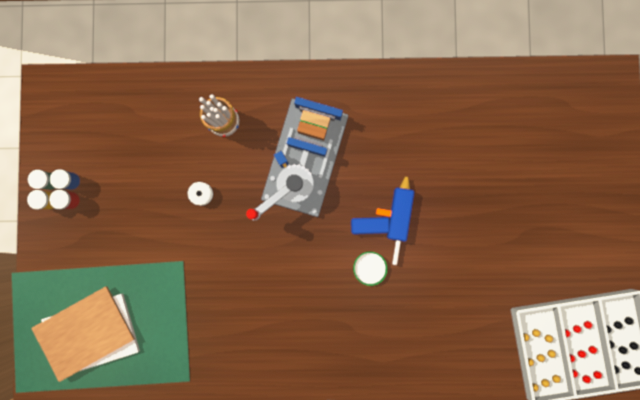

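View pics/side0.png

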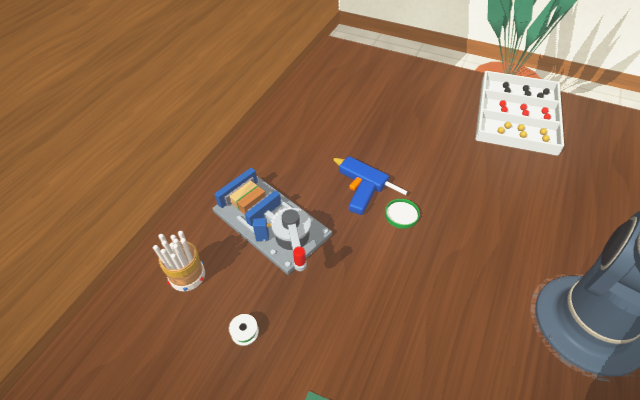

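The top view shows the lever hub near (294,183), the red knob near (251,214), the spool at (200,193), the cup at (219,115), the lid at (370,268) and the glue gun around (400,215). Next I'll measure these.

Run:
```python
from h import *
for n in ['top0','side0']:
    im,d,ci=load(n)
    hsv=cv2.cvtColor(im,cv2.COLOR_RGB2HSV)
    m=((hsv[...,0]<6)|(hsv[...,0]>174))&(hsv[...,1]>190)&(hsv[...,2]>120)
    nn,l,st,c=cv2.connectedComponentsWithStats(m.astype(np.uint8))
    for i in range(1,nn):
        if st[i,4]>25:
            v,u=np.where(l==i); P=pts(u,v,d[v,u],ci); print(n,st[i],c[i].round(1),np.median(P,0).round(4),P.max(0).round(3),P.min(0).round(3))
            top=P[:,2]>0.128
            if top.sum()>5: print('top face',top.sum(),P[top].mean(0).round(4),(P[top].max(0)+P[top].min(0))/2)
    # all points height map
    v,u=np.mgrid[0:400,0:640]; P=pts(u,v,d,ci)
    if n=='top0':
        np.save('pics/P.npy',P)
        for (uu,vv) in [(294,183),(280,190),(270,200),(308,183),(294,165),(320,125),(200,193),(370,268),(219,115),(400,215)]:
            print((uu,vv),P[vv,uu].round(4))
        # hub: dark disc top 92mm
        reg=(np.abs(u-294)<30)&(np.abs(v-183)<30)
        for a,b in [(0.07,0.084),(0.086,0.096),(0.096,0.12)]:
            mm=reg&(P[...,2]>a)&(P[...,2]<b); print(a,b,mm.sum(),P[mm].mean(0).round(4) if mm.any() else '')
im,d,ci=load('top0')
cv2.imwrite('pics/crop.png',cv2.resize(im[80:300,180:430,::-1],None,fx=3,fy=2.7,interpolation=cv2.INTER_CUBIC))
```

```text
top0 [246 208  11  11  92] [250.9 213.5] [0.5767 0.1751 0.136 ] [0.595 0.21  1.205] [ 0.551  0.005 -0.002]
top face 82 [0.5768 0.1704 0.1624] [0.56929888 0.09477337 0.66631582]
top0 [585 322   6   6  29] [587.6 324.4] [ 0.3027 -0.6271  0.0244] [0.551 0.005 1.205] [ 0.295 -0.634  0.02 ]
top0 [574 326   7   6  29] [576.6 328.5] [ 0.2917 -0.6009  0.0239] [ 0.298 -0.594  0.03 ] [ 0.285 -0.609  0.017]
top0 [589 347   7   6  32] [592.1 349.4] [ 0.2416 -0.6362  0.0234] [ 0.247 -0.631  0.028] [ 0.235 -0.643  0.017]
top0 [578 351   7   6  29] [581.3 353.6] [ 0.2315 -0.6094  0.0232] [ 0.238 -0.605  0.03 ] [ 0.225 -0.616  0.017]
top0 [594 372   7   6  34] [597.  374.5] [ 0.1816 -0.6453  0.0242] [ 0.188 -0.639  0.028] [ 0.176 -0.653  0.016]
top0 [583 376   7   6  33] [586.1 378.7] [ 0.1723 -0.6189  0.024 ] [ 0.179 -0.61   0.032] [ 0.165 -0.626  0.018]
(294, 183) [0.6493 0.0801 0.0953]
(280, 190) [0.6336 0.1137 0.0895]
(270, 200) [0.61   0.137  0.0939]
(308, 183) [0.6512 0.0482 0.069 ]
(294, 165) [0.6947 0.0813 0.0726]
(320, 125) [0.7953 0.0181 0.0516]
(200, 193) [0.6332 0.3209 0.0247]
(370, 268) [ 0.4409 -0.1032  0.0037]
(219, 115) [0.8035 0.2477 0.137 ]
(400, 215) [ 0.5727 -0.1768  0.0305]
0.07 0.084 586 [0.6626 0.0836 0.0733]
0.086 0.096 314 [0.6274 0.1102 0.0917]
0.096 0.12 137 [0.6512 0.0803 0.0979]
side0 [500 101   7  11  38] [503.  105.8] [ 0.2951 -0.6141  0.0192] [ 0.306 -0.595  0.026] [ 0.284 -0.636  0.013]
side0 [294 247  10  19 166] [298.7 255.8] [0.5732 0.1816 0.131 ] [0.585 0.576 0.859] [0.327 0.166 0.099]
top face 90 [0.5719 0.1816 0.1426] [0.45577803 0.37089735 0.49381276]
```

View pics/crop.png

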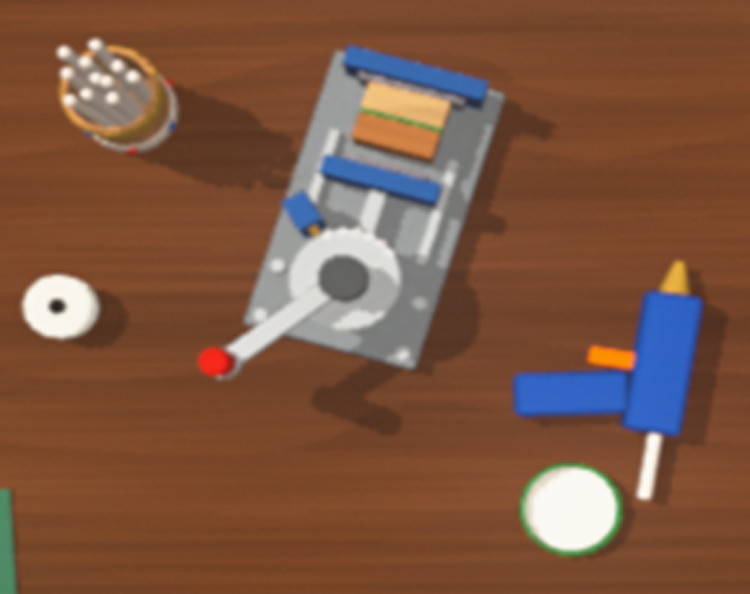

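```bash
python3 - <<'E'
from h import *
def comp(m,near):
    nn,l,st,c=cv2.connectedComponentsWithStats(m.astype(np.uint8))
    lab=[i for i in range(1,nn) if st[i,4]>15]; i=min(lab,key=lambda i:np.hypot(*(c[i]-near)))
    return l==i,c[i],st[i]
for n,hub,kn in [('top0',(294,183),(251,213)),('side0',(291,215),(299,250))]:
    im,d,ci=load(n); hsv=cv2.cvtColor(im,cv2.COLOR_RGB2HSV)
    m=(hsv[...,1]<60)&(hsv[...,2]<125)&(hsv[...,2]>60)
    mm,c,st=comp(m,hub); print(n,'hub px',c.round(1),st, 'z92',onplane(*c,0.092,ci).round(4),'z98',onplane(*c,0.098,ci).round(4))
    mm,c,st=comp(((hsv[...,0]<6)|(hsv[...,0]>174))&(hsv[...,1]>180)&(hsv[...,2]>100),kn); print('knob',c.round(1),st,onplane(*c,0.136,ci).round(4),onplane(*c,0.115,ci).round(4))
    if n=='side0':
        for uv in [(299,249),(291,214)]:print(uv,onplane(*uv,0.136,ci).round(4),onplane(*uv,0.092,ci).round(4))
    # plate: grey at z~0.018
im,d,ci=load('top0'); P=np.load('pics/P.npy'); v,u=np.mgrid[0:400,0:640]
m=(np.abs(P[...,2]-0.018)<0.006)&(u>255)&(u<355)&(v>90)&(v<225)
hsv=cv2.cvtColor(im,cv2.COLOR_RGB2HSV); m&=hsv[...,1]<70
q=P[m][:,:2].astype(np.float32); r=cv2.minAreaRect(q); print(m.sum(),r); print(cv2.boxPoints(r))
E
python3 - <<'E'
from h import *
im,d,ci=load('side0')
cv2.imwrite('pics/crops.png',cv2.resize(im[150:300,200:350,::-1],None,fx=4,fy=4,interpolation=cv2.INTER_CUBIC))
E
```

```text
top0 hub px [294.4 183. ] [287 175  16  17 213] z92 [0.6496 0.0794 0.092 ] z98 [0.6491 0.079  0.098 ]
knob [250.9 213.5] [246 208  11  11  92] [0.5777 0.1754 0.136 ] [0.5783 0.1787 0.115 ]
side0 hub px [290.2 218. ] [282 210  18  19 243] z92 [0.647  0.0831 0.092 ] z98 [0.6445 0.0869 0.098 ]
knob [298.8 255.8] [294 247  11  19 172] [0.5696 0.1859 0.136 ] [0.5767 0.1745 0.115 ]
(299, 249) [0.5766 0.1717 0.136 ] [0.5918 0.1471 0.092 ]
(291, 214) [0.6321 0.1012 0.136 ] [0.6507 0.0723 0.092 ]
3048 ((0.7227163910865784, 0.05829639732837677), (0.15029416978359222, 0.2684452533721924), 72.75347900390625)
[[ 0.5722488   0.02632288]
 [ 0.82862425 -0.05326673]
 [ 0.87318397  0.09026992]
 [ 0.61680853  0.16985953]]
```

View pics/crops.png

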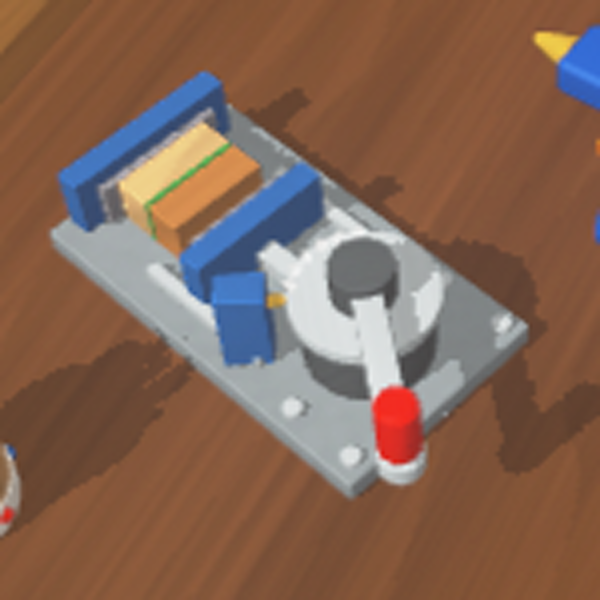

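Both views agree: the pivot is at about (0.650, 0.080), the knob at about (0.577, 0.175), the clamp yaw is about -0.30 and the lever sits near 0.13. My plan is to turn the jaws to the mid-swing tangent, move above the knob and look again.

>>> send_rows([
  [[0,0,0],[0,0,0.145],0],
  [[-28,-14,0],[0,0,0],0],
  [[-28,-14,0],[0,0,0],0],
  [[-28,-14,0],[0,0,0],0],
  [[-28,-14,0],[0,0,0],0],
  [[-28,-14,0],[0,0,0],0],
  [[-28,-14,0],[0,0,0],0],
  [[-28,-14,0],[0,0,0],0],
  [[-28,-14,0],[0,0,0],0],
  [[-28,-14,0],[0,0,0],0],
])

```text
time: 1.15
eef_pos: [0.3472, 0.4431, 0.2311]
tcp_rot: [[-0.927, 0.375, -0.0], [0.375, 0.927, -0.0], [0.0, -0.0, -1.0]]
force: [0.8, -0.2, -0.0]
gripper_width: 1.002
```

>>> send_rows([
  [[-30,-16,0],[0,0,0],0],
  [[-30,-16,0],[0,0,0],0],
  [[-30,-16,0],[0,0,0],0],
  [[-30,-16,0],[0,0,0],0],
  [[-30,-16,0],[0,0,0],0],
  [[-30,-16,0],[0,0,0],0],
  [[-30,-16,0],[0,0,0],0],
  [[-30,-16,0],[0,0,0],0],
  [[-30,-16,0],[0,0,0],0],
  [[-30,-16,0],[0,0,0],0],
])

```text
time: 2.15
eef_pos: [0.5651, 0.1823, 0.2311]
tcp_rot: [[-0.927, 0.375, -0.0], [0.375, 0.927, 0.0], [0.0, -0.0, -1.0]]
force: [0.3, 0.1, 0.2]
gripper_width: 1.0
```

Run:
```python
from h import *
s=env.state(); print({k:np.round(v,3).tolist() for k,v in s.items()})
im,d,ci=snap('wrist','w1'); snap('top','top1')
hsv=cv2.cvtColor(im,cv2.COLOR_RGB2HSV)
m=((hsv[...,0]<6)|(hsv[...,0]>174))&(hsv[...,1]>150)&(hsv[...,2]>90)
nn,l,st,c=cv2.connectedComponentsWithStats(m.astype(np.uint8))
for i in range(1,nn):
    if st[i,4]>50:
        v,u=np.where(l==i); P=pts(u,v,d[v,u],ci); print(st[i],c[i].round(1),np.median(P,0).round(4)); t=np.abs(P[:,2]-0.136)<0.004; print('top',t.sum(),P[t].mean(0).round(4),((P[t].max(0)+P[t].min(0))/2).round(4))
```

```text
{'time': 2.15, 'joint_pos': [-0.554, 0.337, 0.221, 1.745, -0.083, 1.069, 0.881], 'joint_velocities': [0.476, 0.204, 0.131, -0.273, -0.092, 0.082, 0.623], 'tau': [-1.946, -43.463, 2.322, -21.868, 0.127, 0.01, -0.513], 'eef_pos': [0.565, 0.182, 0.231], 'tcp_rot': [[-0.927, 0.375, -0.0], [0.375, 0.927, 0.0], [0.0, -0.0, -1.0]], 'force': [0.291, 0.065, 0.236], 'wrist_torque': [-0.004, 0.002, 0.018], 'gripper_width': 1.0}
[305 204  29  33 733] [318.  220.2] [0.5758 0.1739 0.1344]
top 620 [0.5767 0.1742 0.1345] [0.5772 0.1743 0.1345]
```

View pics/w1.png

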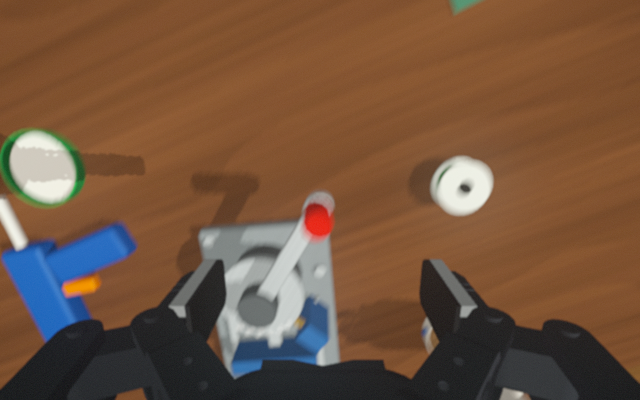

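The wrist view shows the knob at pixel (318,219). It sits between the open fingers, which are above the lever, and it measures (0.577, 0.174). Next I'll align over it and go down.

Run:
```python
from h import *
s=env.state(); p=np.array(s['eef_pos']); R=np.array(s['tcp_rot']); print(p.round(4), (R.T@(np.array([0.577,0.1745,0.231])-p)*1000).round(1), s['time'])
```

```text
[0.5674 0.1776 0.2311] [-10.1   0.8   0.2] 2.25
```

>>> send_rows([
  [[-10,1,0],[0,0,0],0],
  [[0,0,15],[0,0,0],0],
  [[0,0,15],[0,0,0],0],
  [[0,0,15],[0,0,0],0],
  [[0,0,15],[0,0,0],0],
  [[0,0,15],[0,0,0],0],
  [[0,0,15],[0,0,0],0],
  [[0,0,15],[0,0,0],0],
  [[0,0,15],[0,0,0],0],
  [[0,0,10],[0,0,0],0],
])

```text
time: 3.25
eef_pos: [0.5736, 0.1805, 0.0996]
tcp_rot: [[-0.927, 0.375, -0.002], [0.375, 0.927, -0.0], [0.001, -0.001, -1.0]]
force: [-0.6, 0.4, 0.5]
gripper_width: 0.997
```

Run:
```python
from h import *
im,d,ci=snap('wrist','w2')
im,d,ci=snap('side','s2'); cv2.imwrite('pics/s2c.png',cv2.resize(im[130:330,180:420,::-1],None,fx=3,fy=3,interpolation=cv2.INTER_CUBIC))
s=env.state(); p=np.array(s['eef_pos']); R=np.array(s['tcp_rot']); print(p.round(4), (R.T@(np.array([0.577,0.1745,0.096])-p)*1000).round(1), s['time'],np.round(s['force'],2),s['gripper_width'])
```

```text
[0.5732 0.1803 0.0994] [-5.7 -3.9  3.4] 3.35 [-0.28 -0.6  -0.34] 1.0028619335028157
```

View pics/w2.png

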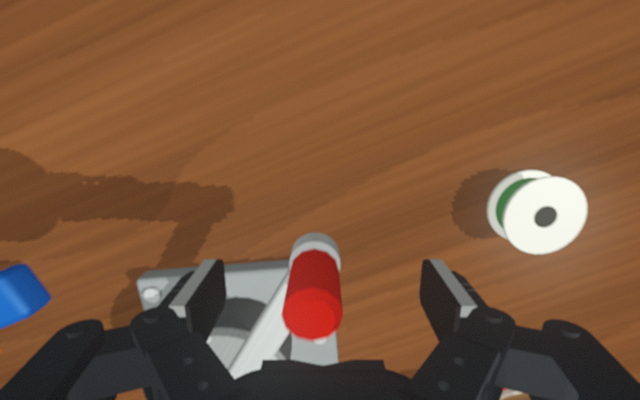

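View pics/s2c.png

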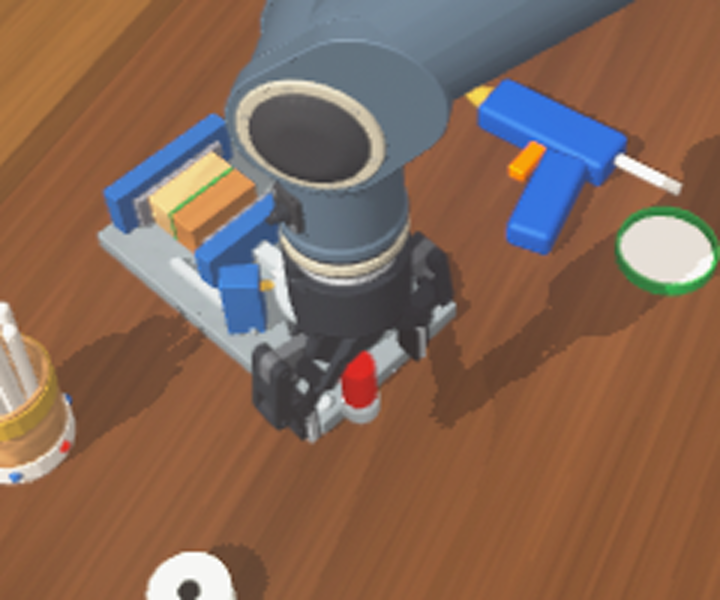

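The wrist view shows the knob at (313,305), a little left of the middle of the fingers (about 322), which agrees with the -4 mm offset. I'll correct that before closing.

>>> send_rows([
  [[-5.5,-4,3],[0,0,0],0],
  [[0,0,0],[0,0,0],0],
  [[0,0,0],[0,0,0],0],
  [[0,0,0],[0,0,0],0],
])

```text
time: 3.75
eef_pos: [0.5782, 0.1749, 0.0988]
tcp_rot: [[-0.927, 0.376, 0.001], [0.376, 0.927, 0.001], [-0.001, 0.001, -1.0]]
force: [0.4, -0.3, -0.3]
gripper_width: 1.003
```

Run:
```python
from h import *
s=env.state(); p=np.array(s['eef_pos']); R=np.array(s['tcp_rot']); print(p.round(4), (R.T@(np.array([0.577,0.1745,0.096])-p)*1000).round(1), s['time'],np.round(s['force'],2),s['gripper_width'],np.round(s['joint_velocities'],3))
```

```text
[0.5782 0.1749 0.0988] [ 0.9 -0.8  2.8] 3.75 [ 0.42 -0.31 -0.27] 1.0033264369678505 [-0.001  0.001 -0.005  0.002  0.001  0.002 -0.   ]
```

>>> send_rows([
  [[0,-1,2],[0,0,0],0.5],
  [[0,0,0],[0,0,0],1],
  [[0,0,0],[0,0,0],1],
  [[0,0,0],[0,0,0],1],
  [[0,0,0],[0,0,0],1],
  [[0,0,0],[0,0,0],1],
  [[0,0,0],[0,0,0],1],
])

```text
time: 4.45
eef_pos: [0.5775, 0.1742, 0.0965]
tcp_rot: [[-0.927, 0.375, 0.0], [0.375, 0.927, 0.0], [-0.0, 0.001, -1.0]]
force: [-0.4, 1.1, 0.9]
gripper_width: 0.263
```

Run:
```python
from h import *
im,d,ci=snap('wrist','w3')
s=env.state(); p=np.array(s['eef_pos']); R=np.array(s['tcp_rot']); print(p.round(4), s['time'],np.round(s['force'],2),s['gripper_width'],np.round(s['joint_velocities'],3))
```

```text
[0.5775 0.1741 0.0965] 4.5 [-0.48  0.05  2.43] 0.2667815724708095 [ 0.001  0.002  0.001  0.001 -0.001  0.    -0.001]
```

View pics/w3.png

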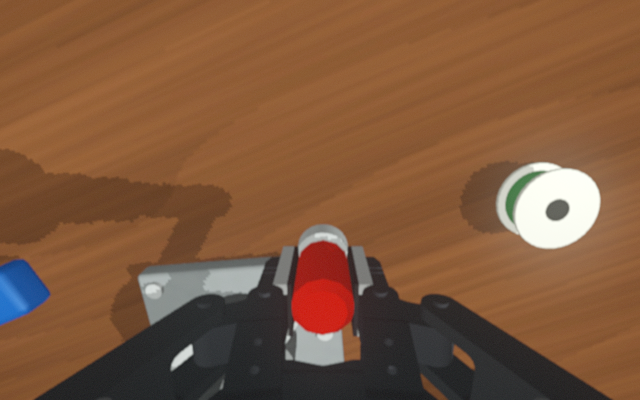

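The grip is good: the opening reads 0.267, about 23 mm on the 24 mm knob, and the wrist view shows the knob held at (323,290). Now I'll work out the arc steps.

```bash
cat > arc.py <<'E'
from h import *
C=np.array([0.6506,0.0795]); YAW=-0.301
def q_of(p): return np.arctan2(*(p[:2]-C)[::-1])%(2*np.pi)-2.39-YAW
def steps(q0,q1,n,p=None):
    s=env.state(); R=np.array(s['tcp_rot'])[:2,:2]
    a=np.linspace(q0,q1,n+1)+2.39+YAW; W=C+0.12*np.stack([np.cos(a),np.sin(a)],1)
    print(np.round(np.diff(W,axis=0)*1000@R,1).tolist())
def rep():
    s=env.state(); p=np.array(s['eef_pos']); q=q_of(p); t=np.array([-np.sin(q+2.39+YAW),np.cos(q+2.39+YAW)]); f=np.array(s['force'])
    print('t',s['time'],'p',p.round(4),'q',q.round(3),'r',np.hypot(*(p[:2]-C)).round(4),'Ftan',(f[:2]@t).round(2),'F',f.round(2),'w',round(s['gripper_width'],3))
E
python3 - <<'E'
from arc import *
rep(); steps(0.138,0.338,10); steps(0.338,0.538,10)
steps(0.538,0.738,10);steps(0.738,0.938,10);steps(0.938,1.138,10)
E
```

```text
t 4.5 p [0.5775 0.1741 0.0965] q 0.139 r 0.1196 Ftan 0.34 F [-0.48  0.05  2.43] w 0.267
[[1.2, -2.1], [1.2, -2.1], [1.1, -2.1], [1.1, -2.2], [1.0, -2.2], [1.0, -2.2], [0.9, -2.2], [0.9, -2.2], [0.8, -2.2], [0.8, -2.3]]
[[0.8, -2.3], [0.7, -2.3], [0.7, -2.3], [0.6, -2.3], [0.6, -2.3], [0.5, -2.3], [0.5, -2.4], [0.4, -2.4], [0.4, -2.4], [0.3, -2.4]]
[[0.3, -2.4], [0.2, -2.4], [0.2, -2.4], [0.1, -2.4], [0.1, -2.4], [0.0, -2.4], [-0.0, -2.4], [-0.0, -2.4], [-0.1, -2.4], [-0.1, -2.4]]
[[-0.2, -2.4], [-0.2, -2.4], [-0.3, -2.4], [-0.3, -2.4], [-0.4, -2.4], [-0.4, -2.4], [-0.5, -2.4], [-0.5, -2.3], [-0.6, -2.3], [-0.6, -2.3]]
[[-0.7, -2.3], [-0.7, -2.3], [-0.8, -2.3], [-0.8, -2.3], [-0.8, -2.2], [-0.9, -2.2], [-0.9, -2.2], [-1.0, -2.2], [-1.0, -2.2], [-1.1, -2.2]]
```

>>> send_rows([
  [[1.2,-2.1,0],[0,0,0],1],
  [[1.2,-2.1,0],[0,0,0],1],
  [[1.1,-2.1,0],[0,0,0],1],
  [[1.1,-2.2,0],[0,0,0],1],
  [[1.0,-2.2,0],[0,0,0],1],
  [[1.0,-2.2,0],[0,0,0],1],
  [[0.9,-2.2,0],[0,0,0],1],
  [[0.9,-2.2,0],[0,0,0],1],
  [[0.8,-2.2,0],[0,0,0],1],
])

```text
time: 5.4
eef_pos: [0.5627, 0.1605, 0.0965]
tcp_rot: [[-0.927, 0.375, 0.003], [0.375, 0.927, 0.002], [-0.002, 0.003, -1.0]]
force: [4.3, 5.1, -0.2]
gripper_width: 0.263
```

```bash
python3 -c "
from arc import *
rep()"
```

```text
t 5.4 p [0.5627 0.1605 0.0965] q 0.308 r 0.1195 Ftan -6.65 F [ 4.29  5.09 -0.24] w 0.263
```

We are on the first tooth's slope, at -6.7 N and q about 0.31. I'll continue in short calls so I can feel each click.

>>> send_rows([
  [[0.8,-2.3,0],[0,0,0],1],
  [[0.8,-2.3,0],[0,0,0],1],
])

```text
time: 5.6
eef_pos: [0.5604, 0.1577, 0.0966]
tcp_rot: [[-0.927, 0.375, 0.005], [0.375, 0.927, 0.003], [-0.004, 0.005, -1.0]]
force: [7.0, 6.8, -3.7]
gripper_width: 0.267
```

>>> send_rows([
  [[0.7,-2.3,0],[0,0,0],1],
])

```text
time: 5.7
eef_pos: [0.5596, 0.1567, 0.0967]
tcp_rot: [[-0.927, 0.374, 0.007], [0.374, 0.927, 0.004], [-0.005, 0.007, -1.0]]
force: [9.2, 9.2, -6.5]
gripper_width: 0.265
```

>>> send_rows([
  [[0.7,-2.3,0],[0,0,0],1],
])

```text
time: 5.8
eef_pos: [0.5559, 0.1524, 0.0965]
tcp_rot: [[-0.927, 0.374, 0.001], [0.374, 0.927, 0.0], [-0.001, 0.001, -1.0]]
force: [0.6, 0.3, 3.2]
gripper_width: 0.265
```

```bash
python3 -c "
from arc import *
rep()"
```

```text
t 5.8 p [0.5559 0.1524 0.0965] q 0.397 r 0.1195 Ftan -0.63 F [0.65 0.3  3.25] w 0.265
```

Click 1 felt: the force rose to about 13 N and then dropped to about 0 at q≈0.36–0.40. On to click 2, near 0.62.

>>> send_rows([
  [[0.6,-2.3,0],[0,0,0],1],
  [[0.6,-2.3,0],[0,0,0],1],
  [[0.5,-2.3,0],[0,0,0],1],
  [[0.5,-2.4,0],[0,0,0],1],
  [[0.4,-2.4,0],[0,0,0],1],
  [[0.4,-2.4,0],[0,0,0],1],
  [[0.3,-2.4,0],[0,0,0],1],
  [[0.3,-2.4,0],[0,0,0],1],
  [[0.2,-2.4,0],[0,0,0],1],
])

```text
time: 6.7
eef_pos: [0.5451, 0.1354, 0.0965]
tcp_rot: [[-0.927, 0.375, 0.003], [0.375, 0.927, 0.003], [-0.002, 0.004, -1.0]]
force: [4.4, 6.8, -0.9]
gripper_width: 0.267
```

>>> send_rows([
  [[0.2,-2.4,0],[0,0,0],1],
])

```text
time: 6.8
eef_pos: [0.5446, 0.1343, 0.0966]
tcp_rot: [[-0.927, 0.374, 0.005], [0.374, 0.927, 0.004], [-0.003, 0.005, -1.0]]
force: [7.3, 8.3, -1.9]
gripper_width: 0.262
```

>>> send_rows([
  [[0.1,-2.4,0],[0,0,0],1],
])

```text
time: 6.9
eef_pos: [0.5437, 0.1326, 0.0965]
tcp_rot: [[-0.928, 0.373, 0.005], [0.373, 0.928, 0.004], [-0.003, 0.006, -1.0]]
force: [6.4, 7.7, 0.7]
gripper_width: 0.266
```

>>> send_rows([
  [[0.1,-2.4,0],[0,0,0],1],
])

```text
time: 7.0
eef_pos: [0.5429, 0.1307, 0.0966]
tcp_rot: [[-0.928, 0.373, 0.006], [0.373, 0.928, 0.005], [-0.003, 0.006, -1.0]]
force: [6.8, 11.4, -2.1]
gripper_width: 0.262
```

```bash
python3 -c "
from arc import *
rep()"
```

```text
t 7.0 p [0.5429 0.1307 0.0966] q 0.609 r 0.1193 Ftan -13.18 F [ 6.79 11.36 -2.14] w 0.262
```

>>> send_rows([
  [[0.0,-2.4,0],[0,0,0],1],
])

```text
time: 7.1
eef_pos: [0.5406, 0.1259, 0.0964]
tcp_rot: [[-0.928, 0.374, 0.002], [0.374, 0.928, 0.001], [-0.001, 0.001, -1.0]]
force: [1.8, 0.9, 5.5]
gripper_width: 0.267
```

```bash
python3 -c "
from arc import *
rep()"
```

```text
t 7.1 p [0.5406 0.1259 0.0964] q 0.653 r 0.1194 Ftan -1.56 F [1.77 0.94 5.5 ] w 0.267
```

Click 2 felt: -13 N, then about -1.5 N at q≈0.61–0.65. Next is click 3, near 0.88.

>>> send_rows([
  [[0.0,-2.4,0],[0,0,0],1],
  [[0.0,-2.4,0],[0,0,0],1],
  [[-0.1,-2.4,0],[0,0,0],1],
  [[-0.1,-2.4,0],[0,0,0],1],
  [[-0.2,-2.4,0],[0,0,0],1],
  [[-0.2,-2.4,0],[0,0,0],1],
  [[-0.3,-2.4,0],[0,0,0],1],
  [[-0.3,-2.4,0],[0,0,0],1],
  [[-0.4,-2.4,0],[0,0,0],1],
])

```text
time: 8.0
eef_pos: [0.5342, 0.1061, 0.0965]
tcp_rot: [[-0.927, 0.374, 0.002], [0.374, 0.927, 0.003], [-0.001, 0.003, -1.0]]
force: [4.1, 6.5, 1.9]
gripper_width: 0.264
```

>>> send_rows([
  [[-0.4,-2.4,0],[0,0,0],1],
])

```text
time: 8.1
eef_pos: [0.5339, 0.1047, 0.0965]
tcp_rot: [[-0.927, 0.374, 0.003], [0.374, 0.927, 0.004], [-0.002, 0.005, -1.0]]
force: [5.5, 7.6, -0.2]
gripper_width: 0.265
```

>>> send_rows([
  [[-0.5,-2.4,0],[0,0,0],1],
])

```text
time: 8.2
eef_pos: [0.5337, 0.1034, 0.0965]
tcp_rot: [[-0.928, 0.373, 0.004], [0.373, 0.928, 0.005], [-0.002, 0.006, -1.0]]
force: [6.4, 11.5, -0.2]
gripper_width: 0.266
```

```bash
python3 -c "
from arc import *
rep()"
```

```text
t 8.2 p [0.5337 0.1034 0.0965] q 0.851 r 0.1194 Ftan -12.55 F [ 6.44 11.49 -0.2 ] w 0.266
```

>>> send_rows([
  [[-0.5,-2.3,0],[0,0,0],1],
])

```text
time: 8.3
eef_pos: [0.5332, 0.1014, 0.0965]
tcp_rot: [[-0.928, 0.373, 0.004], [0.373, 0.928, 0.005], [-0.002, 0.006, -1.0]]
force: [7.2, 10.5, 1.1]
gripper_width: 0.266
```

>>> send_rows([
  [[-0.6,-2.3,0],[0,0,0],1],
])

```text
time: 8.4
eef_pos: [0.5326, 0.098, 0.0964]
tcp_rot: [[-0.928, 0.372, 0.003], [0.372, 0.928, 0.003], [-0.001, 0.004, -1.0]]
force: [3.5, 0.4, 4.7]
gripper_width: 0.263
```

```bash
python3 -c "
from arc import *
rep()"
```

```text
t 8.4 p [0.5326 0.098  0.0964] q 0.897 r 0.1195 Ftan -0.93 F [3.48 0.39 4.75] w 0.263
```

Click 3 felt: -12 N, then about -1 N at q≈0.87–0.90. Now for click 4, near 1.14, with care.

>>> send_rows([
  [[-0.6,-2.3,0],[0,0,0],1],
  [[-0.7,-2.3,0],[0,0,0],1],
  [[-0.7,-2.3,0],[0,0,0],1],
  [[-0.8,-2.3,0],[0,0,0],1],
  [[-0.8,-2.3,0],[0,0,0],1],
  [[-0.8,-2.2,0],[0,0,0],1],
  [[-0.9,-2.2,0],[0,0,0],1],
  [[-0.9,-2.2,0],[0,0,0],1],
  [[-1.0,-2.2,0],[0,0,0],1],
])

```text
time: 9.3
eef_pos: [0.5311, 0.0764, 0.0964]
tcp_rot: [[-0.927, 0.374, 0.002], [0.374, 0.927, 0.004], [0.0, 0.005, -1.0]]
force: [5.2, 10.1, 1.0]
gripper_width: 0.259
```

>>> send_rows([
  [[-1.0,-2.2,0],[0,0,0],1],
])

```text
time: 9.4
eef_pos: [0.5312, 0.0748, 0.0964]
tcp_rot: [[-0.928, 0.373, 0.001], [0.373, 0.928, 0.005], [0.001, 0.005, -1.0]]
force: [5.0, 3.9, 2.1]
gripper_width: 0.266
```

>>> send_rows([
  [[-1.1,-2.2,0],[0,0,0],1],
])

```text
time: 9.5
eef_pos: [0.5313, 0.0716, 0.0964]
tcp_rot: [[-0.928, 0.373, 0.001], [0.373, 0.928, 0.004], [0.0, 0.004, -1.0]]
force: [6.0, 7.8, 1.9]
gripper_width: 0.263
```

```bash
python3 -c "
from arc import *
rep(); steps(1.138,1.258,6)"
```

```text
t 9.5 p [0.5313 0.0716 0.0964] q 1.119 r 0.1195 Ftan -7.43 F [6.04 7.85 1.93] w 0.263
[[-1.1, -2.1], [-1.1, -2.1], [-1.2, -2.1], [-1.2, -2.1], [-1.3, -2.0], [-1.3, -2.0]]
```

>>> send_rows([
  [[-1.1,-2.1,0],[0,0,0],1],
])

```text
time: 9.6
eef_pos: [0.5315, 0.071, 0.0964]
tcp_rot: [[-0.928, 0.373, 0.001], [0.373, 0.928, 0.006], [0.001, 0.006, -1.0]]
force: [4.0, 13.7, 2.8]
gripper_width: 0.265
```

```bash
python3 -c "
from arc import *
rep()"
```

```text
t 9.6 p [0.5315 0.071  0.0964] q 1.124 r 0.1195 Ftan -13.4 F [ 3.99 13.72  2.77] w 0.265
```

>>> send_rows([
  [[-1.1,-2.1,0],[0,0,0],1],
])

```text
time: 9.7
eef_pos: [0.5316, 0.0683, 0.0964]
tcp_rot: [[-0.928, 0.372, 0.001], [0.372, 0.928, 0.005], [0.001, 0.005, -1.0]]
force: [5.6, 3.0, 2.9]
gripper_width: 0.262
```

```bash
python3 -c "
from arc import *
rep()"
```

```text
t 9.7 p [0.5316 0.0683 0.0964] q 1.146 r 0.1195 Ftan -2.45 F [5.64 2.99 2.87] w 0.262
```

>>> send_rows([
  [[0,0,0],[0,0,0],1],
])

```text
time: 9.8
eef_pos: [0.532, 0.0646, 0.0964]
tcp_rot: [[-0.927, 0.374, 0.002], [0.374, 0.927, 0.001], [-0.001, 0.002, -1.0]]
force: [5.5, -0.4, 2.6]
gripper_width: 0.264
```

>>> send_rows([
  [[0,0,0],[0,0,0],1],
])

```text
time: 9.9
eef_pos: [0.5322, 0.063, 0.0964]
tcp_rot: [[-0.927, 0.375, 0.002], [0.375, 0.927, -0.001], [-0.002, 0.0, -1.0]]
force: [5.6, -1.8, 2.6]
gripper_width: 0.264
```

```bash
python3 -c "
from arc import *
rep()"
```

```text
t 9.9 p [0.5322 0.063  0.0964] q 1.191 r 0.1195 Ftan 2.54 F [ 5.62 -1.78  2.56] w 0.264
```

Click 4 felt: -13 N, then a reversal to +2.5 N, with q moving to about 1.19. I'll nudge to the middle of the safe window, let it settle and check with the cameras.

>>> send_rows([
  [[-1.2,-2.1,0],[0,0,0],1],
  [[0,0,0],[0,0,0],1],
  [[0,0,0],[0,0,0],1],
  [[0,0,0],[0,0,0],1],
  [[0,0,0],[0,0,0],1],
  [[0,0,0],[0,0,0],1],
])

```text
time: 10.5
eef_pos: [0.5326, 0.0605, 0.0964]
tcp_rot: [[-0.927, 0.376, 0.002], [0.376, 0.927, -0.0], [-0.002, 0.0, -1.0]]
force: [6.1, -0.3, 1.7]
gripper_width: 0.266
```

Run:
```python
from arc import *
rep()
im,d,ci=snap('wrist','w9'); it,dt,ct=snap('top','t9'); is_,ds,cs=snap('side','s9')
rep(); print(np.round(env.state()['joint_velocities'],3))
cv2.imwrite('pics/t9c.png',cv2.resize(it[80:300,180:430,::-1],None,fx=3,fy=2.7,interpolation=cv2.INTER_CUBIC))
P0=np.load('pics/P.npy')
# bystander shift: compare images in boxes
i0,_,_=load('top0')
for n,(x,y,w,h) in dict(cup=(190,85,60,60),spool=(180,172,42,42),lid=(345,245,50,50),gun=(375,175,45,95)).items():
    a=i0[y:y+h,x:x+w].astype(int);b=it[y:y+h,x:x+w].astype(int); print(n,np.abs(a-b).mean().round(2),(np.abs(a-b).max(2)>40).mean().round(3))
```

```text
t 10.5 p [0.5326 0.0605 0.0964] q 1.212 r 0.1195 Ftan 1.27 F [ 6.09 -0.3   1.66] w 0.266
t 10.65 p [0.5326 0.0606 0.0964] q 1.212 r 0.1195 Ftan 1.02 F [ 5.97 -0.07  2.71] w 0.266
[-0.001  0.001 -0.001 -0.001 -0.    -0.001  0.002]
cup 0.83 0.0
spool 0.77 0.0
lid 9.84 0.148
gun 3.77 0.041
```

View pics/w9.png

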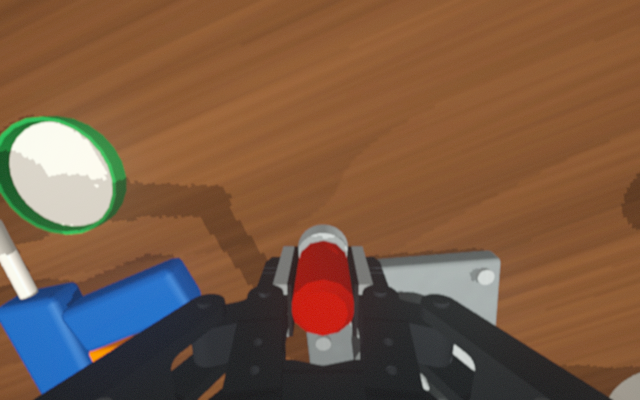

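View pics/s9.png

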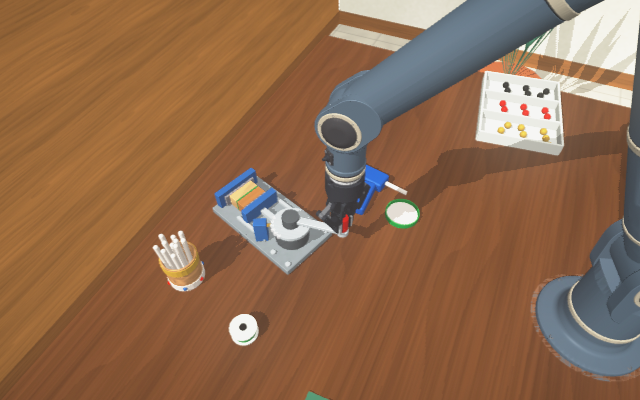

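View pics/t9c.png

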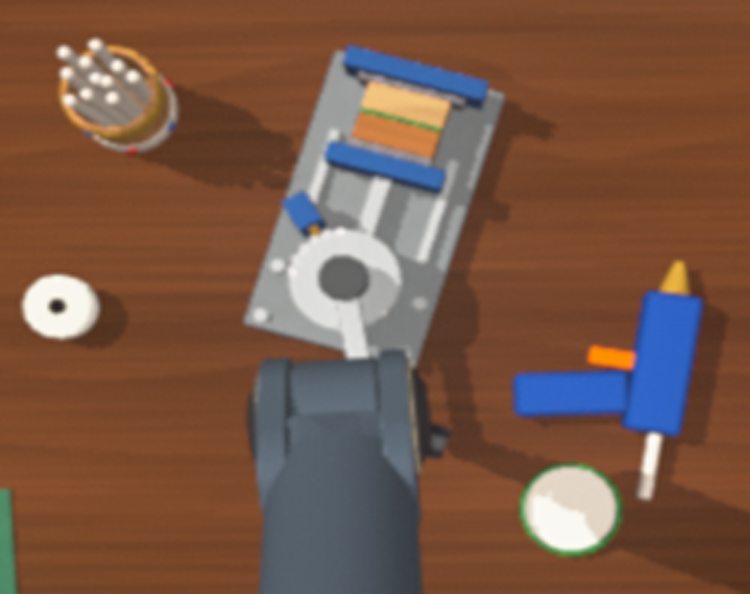

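The knob is still gripped (wrist view, at (323,290)) and the lever is at rest at q≈1.21. The lid and gun keep their outlines in the top view; the pixel changes there are the arm's shadow. I'm handing in.

```bash
python3 -c "
from arc import *
rep(); print(env.sign_off())"
```

```text
t 10.65 p [0.5326 0.0606 0.0964] q 1.212 r 0.1195 Ftan 1.02 F [ 5.97 -0.07  2.71] w 0.266
the job is handed in; nothing more can be done
None
```

I gripped the red knob and swung the lever anticlockwise through four felt clicks. I handed in at 10.65 s with the knob still gripped; the hand-in gives no verdict.

- **Clicks:** the resisting push rose to about 13 N before each click and then fell away, near lever angles 0.36, 0.62, 0.88 and 1.14 rad. On the fourth click it reversed to about 2.5 N pulling ahead. There was no sign of a fifth.
- **Final state:** the lever angle worked out from the gripper position is 1.21 rad, with an uncertainty of about 0.02, inside the 1.14–1.30 window. The arm was at rest. The gripper opening held at 0.266, about 23 mm on the 24 mm knob.
- **Bystanders:** in the top view the cup and spool were unchanged from the start. A pixel comparison flagged the jar lid and glue gun. Viewed, their outlines sat where they were at the start, and I put the difference down to the arm's shadow.
- **Readings that disagreed:** just before gripping, the arm sat about 7 mm off the knob sideways, because I had read its pose before it settled. I corrected that before closing the fingers. A steady sideways force of about 6 N remained on the tool at the end, mostly towards the pivot, with about 1 N along the lever's path.

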